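# Clear the disc chest and hold its lid open at 60 degrees

### The job

I want to take a cardboard disc out of the wooden chest from my side of the table: take the blue roll of tape off its lid and set it down flat in the middle of the green cutting mat without dropping it. Then lift the lid by its black tab and hold it still, open at about 60 degrees from closed: it falls shut if let go, so finish while you are still holding it and prop it with nothing else. Leave everything else on the table where it is.

Things in the scene. Friction and masses are not known exactly. Their poses are not given: they have to be found in the camera images.
- chest: Brown wooden storage chest, fixed to the table, 200 (x) x 260 (y) x 90 mm high without its lid. Origin: centre of its underside, on the table; x points towards its hinge side, which faces the robot, z up (yaw pi, give or take 0.3 rad). The lid opens towards the robot.
- lid (a joint): Angle of the chest's plywood lid (200 x 260 x 10 mm, about 0.45 kg, top face 100 mm above the table when closed) in rad: 0 closed, growing as the tab side rises; 60 degrees is 1.047; stop at 1.75. The hinge runs free along the chest's y axis at its +x rim, on the robot's side; the lid falls shut when let go.
- lid_hinge (a point): Point on the hinge line, mid-width, 90 mm above the table; turns with the lid. In the lid's frame x runs from the tab to the hinge, y along the hinge.
- lid_tab (a point): Centre of the black tab that sticks out of the middle of the lid's free edge, on the side far from the robot, in the lid's plane: 50 mm long (lid x), 26 wide (lid y), 18 thick. It lies 225 mm from the hinge line and 5 mm above it in the lid's frame: 95 mm above the table when closed. Pinch it by its two long sides, fingers closing along the hinge direction; nothing is below or beside it.
- tape: Blue roll of tape lying flat on the lid, a ring: outer diameter 100 mm, hole 76 mm, wall 12 mm, 48 mm high, about 0.16 kg. Origin: centre of its underside, z along the ring's axis. It can be pinched from above by its wall, one finger in the hole.
- mat: Green cutting mat fixed to the table, 180 x 180 x 4 mm, to the left or the right of the chest. Origin: centre of its underside; its top is 4 mm above the table.
- discs: Bystander: stack of brown cardboard discs, 170 mm across, 36 mm high in all, on the side of the chest where the mat is not. Origin: centre of its underside.
- tub: Bystander: empty white plastic glue tub, 72 mm across, 55 mm high, beyond the chest. Origin: centre of its underside.
- jar: Bystander: glass jar with a red cap, 64 mm across, 100 mm high, beyond the chest. Origin: centre of its underside.
- brush: Bystander: flat brush lying on the table beyond the chest. Origin: its underside.
- spacer_a: Bystander: laminated cardboard block 60 x 40 x 35 mm, left of the chest. Origin: centre of its underside.
- spacer_b: Bystander: laminated cardboard block 70 x 35 x 30 mm, right of the chest. Origin: centre of its underside.
Mind the look-alikes: they are no part of the job. There is more than one size of the tape; the one meant has the size given above.

How it is judged:
On the way:
1. the roll of tape lies flat and released on the green mat, the lid still closed (horizontal distance between tape and mat below 0.042 m and z of tape in the frame of mat below 0.06 m and angle between the z axis of tape and the z axis of mat, either way round below 0.1 rad and contact force between tape and mat above 0.3 N and contact force between the fingers and tape below 0.1 N and linear speed of tape below 0.02 m/s and value of joint lid below 0.1 rad), for 0.2 s.
At the end, for the whole second after the job is handed in: The lid stands still at 60 degrees, give or take 8, held by the gripper's fingers and touched by no loose thing; the roll of tape lies flat, released and at rest on the green mat, its centre within 42 mm of the mat's centre. The program ends while holding the lid (horizontal distance between tape and mat below 0.042 m and z of tape in the frame of mat below 0.06 m and angle between the z axis of tape and the z axis of mat, either way round below 0.1 rad and contact force between tape and mat above 0.3 N and contact force between each of the fingers, lid and tape below 0.1 N and linear speed of tape below 0.02 m/s and value of joint lid between 0.907 and 1.187 rad and velocity of joint lid between -0.05 and 0.05 rad/s and contact force between the fingers and lid above 0.4 N and contact force between lid and discs below 0.1 N and contact force between lid and tub below 0.1 N and contact force between lid and jar below 0.1 N and contact force between lid and brush below 0.1 N and contact force between lid and spacer_a below 0.1 N and contact force between lid and spacer_b below 0.1 N); the arm keeps its last pose, push and grip.
It fails at once if the lid is opened with the roll of tape still on it (value of joint lid above 0.1 rad and contact force between lid and tape above 0.1 N).
It fails at once if the roll of tape is dropped or thrown (linear speed of tape above 0.9 m/s and contact force between the fingers and tape below 0.05 N).
It fails at once if another thing on the table is moved by more than 30 mm (distance of any of discs, tub, jar, brush, spacer_a, spacer_b from where it was at the start of the episode above 0.03 m).
It also fails if it takes over 51 s, if anything falls off the work surface, if the arm or the gripper's body presses on something with over 40 N, if the wrist force passes 120 N, or if a joint passes its speed limit or range.

### The arm

A 6-joint arm with a two-finger parallel gripper is mounted at the origin on the work surface. World frame = base frame: x ahead of the robot, y to its left, z up, the work surface at z = 0. Lengths are in m, angles in rad, forces in N, time in s.
With the tool pointing down it reaches from about 0.375 to 0.9 m from the base axis. Payload 3.1 kg.
Tool frame: the origin (TCP) lies between the finger pads; the fingertips stand 8 mm ahead of it and the grasp point (between the pads) lies 11 mm behind it; z points along the fingers, y is the line along which they close (so a half turn about z gives the same grasp; the last joint's range is limited). The gripper opens to 85 mm and grips with 20 to 120 N. Pads are 22 mm wide; open, the fingers measure 114 mm over their backs; the gripper's body (76 mm by 85 mm) begins 54 mm behind the grasp point. The pads swing forward as they close: fully open they stand 13 mm farther back than shut.
Start: joints at [-1.329, 0.527, 1.433, -0, 1.181, -0.178], TCP at [0.255, -0.571, 0.239] pointing down, gripper open.
Joint ranges: [-3.08, 3.08], [-0.75, 2.2], [0.22, 2.44], [-1.43, 4.57], [0, 2.65], [-2.85, 2.85]. Speed limits (rad/s): [2.79, 2.79, 3.14, 3.14, 3.14, 3.14].

### API

Orientations are given as a unit quaternion [x, y, z, w].
In Python, from station import readout, cams, sign_off gives the robot as it stands.
- The arm moves only by the tool send_rows, never from a script. Its argument "commands" is text: rows parted by semicolons, each of 5 numbers parted by spaces: the finger opening in mm, from 0 to 85.4, then the shift along the tool's x, y, z each as a share of 0.02 m, from -1 to 1, then the turn about the tool's z as a share of 4 degrees, from -1 to 1. In form: grip dx dy dz spin; .... A call has 1 to 20 rows; each row shifts and turns the commanded pose from where the row before left it, along the tool's axes as they then stand; what a row does not reach is not made up. A row lasts 1/12 s, in which the tool goes at most 41.7 mm and 7.16 degrees, less where a joint would pass 70% of its speed; a pose out of reach is approached as far as the arm can. A call with a number of a shift or a turn outside -1 to 1 is refused whole. A call with a gripper value outside its range is refused whole. The fingers move at their own pace and stop on an object; "grip_force" is the grip in N (left out, the last holds). Time passes only in rows, so rows that do not move let the fingers close. It gives the time, the measured TCP pose, the force, the opening and the grip force at its end, in the units of the state.
- readout.sense(): the state, without advancing time (a new reading comes with each control period).
- cams.snapshot(name): name is "side" or "top" or "wrist"; returns a dict with "pixels" (480x640x3 uint8, red, green, blue), "intrinsics" (3x3 intrinsics, pixels), "eye" and "rotation" of the camera in the world. Camera axes: x right, y down, z forward; pixel columns grow to the right and rows downward; lengths in m; the calibration is good to about 2 mm. A picture is of the moment at which its call begins. There is no depth.
- sign_off(): hands the job in; it is judged then, once.
The state is a dict: "t": time; "q": joint angles; "qd": joint speeds; "tau": joint torques, N m; "tcp_pos": TCP position; "tool_rot": TCP orientation; "force": force on the tool from outside, world axes, zero at the start; "ft_torque": the same for the moment, N m; "finger_gap": opening from 0.0 (shut) to 1.0 (fully open); "gripper_force": force on a finger pad.
Only numpy, scipy, OpenCV 4.12 (cv2) and the standard library are available. Lean on these libraries where they do the work, as an engineer would, in place of code of your own. Each camera call takes 0.05 s, during which the arm holds its last target. There are 200 camera calls.

## Working session

There is one attempt and no reset: what is moved stays moved. The work goes in short steps, Python scripts to look and compute and a tool call to move; the robot and the scene stay as the last step left them, time stands still between calls to the robot, and variables do not carry over. Pictures are saved under pics/ and viewed, at most 10 in all, crops included, and the job is handed in when it is done.

Besides the shell and the picture viewer there is one more tool, called after "Emit:" as a command line: name --argument value ..., lists and objects as JSON in quotes. send_rows: Moves the arm, as the interface text tells. Its arguments: {"type":"object","properties":{"commands":{"type":"string"},"grip_force":{"type":"number"}},"required":["commands"]}

```bash
mkdir -p pics; ls; python3 - <<'E'
from station import readout,cams
import cv2,pickle
s=readout.sense();print(s['t'],s['tcp_pos'],s['tool_rot'],s['force'],s['finger_gap'])
for n in('top','side'):
    d=cams.snapshot(n);pickle.dump(d,open(n+'.pkl','wb'))
    cv2.imwrite(f'pics/{n}0.png',d['pixels'][:,:,::-1]);print(n,d['intrinsics'],d['eye'],d['rotation'])
E
```

```text
pics
0.0 [ 0.25460785 -0.57003952  0.23834161] [ 9.78052354e-01  2.08356551e-01 -1.66184162e-05 -1.06820822e-03] [-0.22309288  1.36549572  0.89948352] 1.0026872831484879
top [[533.96650541   0.         325.98492755]
 [  0.         533.96650541 230.97190314]
 [  0.           0.           1.        ]] [0.40623919 0.0106146  1.37012832] [-0.70282659  0.70969709 -0.04073473  0.02656134]
side [[503.1049446    0.         316.13189453]
 [  0.         503.1049446  242.89686574]
 [  0.           0.           1.        ]] [-0.0376432   0.64076469  0.8664652 ] [-0.32063919  0.85814872 -0.37700729  0.1365166 ]
```

View pics/top0.png

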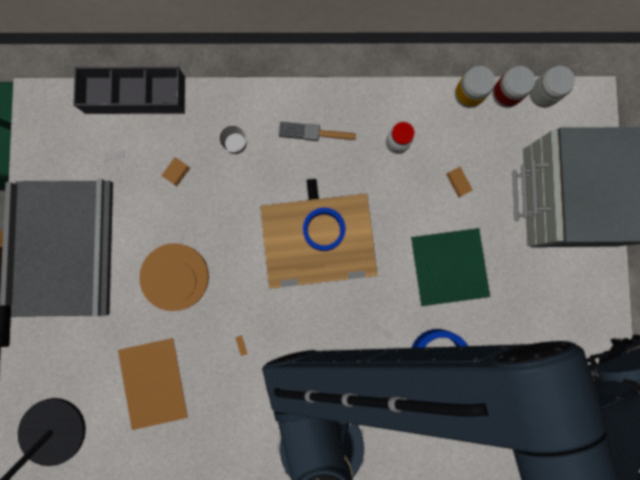

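View pics/side0.png

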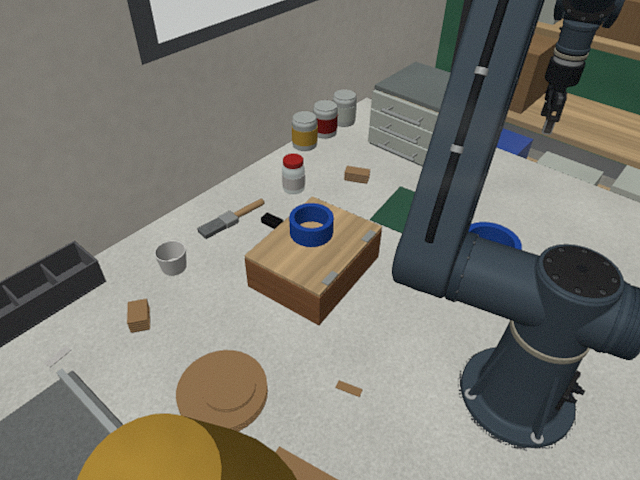

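The top view shows two blue rolls: one on the lid at (324,230), and one partly under the arm on the table at about (440,345). The roll on the lid should be the one meant, so I'll check its size. The tab is at (312,188), the mat at (450,267), the jar at (401,137) and the tub at (233,140).

```bash
cat > h.py <<'E'
import numpy as np,cv2
from scipy.spatial.transform import Rotation as R
def cast(d,uv,z):
    uv=np.atleast_2d(np.asarray(uv,float));K=d['intrinsics']
    r=np.c_[uv,np.ones(len(uv))]@np.linalg.inv(K).T
    r=R.from_quat(d['rotation']).apply(r) if np.size(d['rotation'])==4 else r@np.array(d['rotation']).T
    e=np.array(d['eye']);return e+r*((z-e[2])/r[:,2])[:,None]
def blobs(d,lo,hi,amin=60):
    h=cv2.cvtColor(d['pixels'],cv2.COLOR_RGB2HSV)
    m=cv2.inRange(h,lo,hi);c,_=cv2.findContours(m,cv2.RETR_EXTERNAL,cv2.CHAIN_APPROX_NONE)
    return [k for k in c if cv2.contourArea(k)>amin]
E
python3 - <<'E'
from h import *;import pickle
np.set_printoptions(precision=4,suppress=True)
d=pickle.load(open('top.pkl','rb'))
def rep(n,cs,z):
    for c in cs:
        p=cast(d,c[:,0],z)[:,:2].astype(np.float32);(x,y),(w,h),a=cv2.minAreaRect(p);print(n,c[:,0].mean(0),'c',np.round([x,y],4),'wh',np.round([w,h],4),'ang',round(a,1))
    
rep('blue',blobs(d,(105,120,60),(130,255,255)),.148)
rep('green',blobs(d,(60,60,20),(95,255,255)),.004)
rep('tab',[c for c in blobs(d,(0,0,0),(180,255,50),50) if 290<c[:,0,0].mean()<335 and 170<c[:,0,1].mean()<205],.104)
rep('wood',[c for c in blobs(d,(8,60,90),(25,255,255)) if 240<c[:,0,0].mean()<390 and 180<c[:,0,1].mean()<300],.1)
rep('red',blobs(d,(0,150,80),(4,255,255)),.1)
cv2.imwrite('pics/crop.png',cv2.resize(d['pixels'][160:400,230:520,::-1],None,fx=2.5,fy=2.5,interpolation=cv2.INTER_CUBIC))
E
```

```text
blue [439.7094 338.4957] c [ 0.2765 -0.2696] wh [0.0375 0.1227] ang 0.6
blue [323.6923 228.4017] c [ 0.5288 -0.0089] wh [0.0944 0.0948] ang 89.5
green [449.9962 266.5795] c [ 0.4423 -0.3351] wh [0.1753 0.1759] ang 7.0
green [  4.4062 133.6161] c [0.7935 0.8069] wh [0.2827 0.0309] ang 2.7
tab [312.08 188.98] c [0.6287 0.0168] wh [0.0451 0.0205] ang 5.2
wood [317.9362 241.6837] c [0.5058 0.0033] wh [0.1996 0.2598] ang 6.1
red [402.6441 132.7288] c [ 0.7665 -0.2054] wh [0.0502 0.0531] ang 44.6
```

View pics/crop.png

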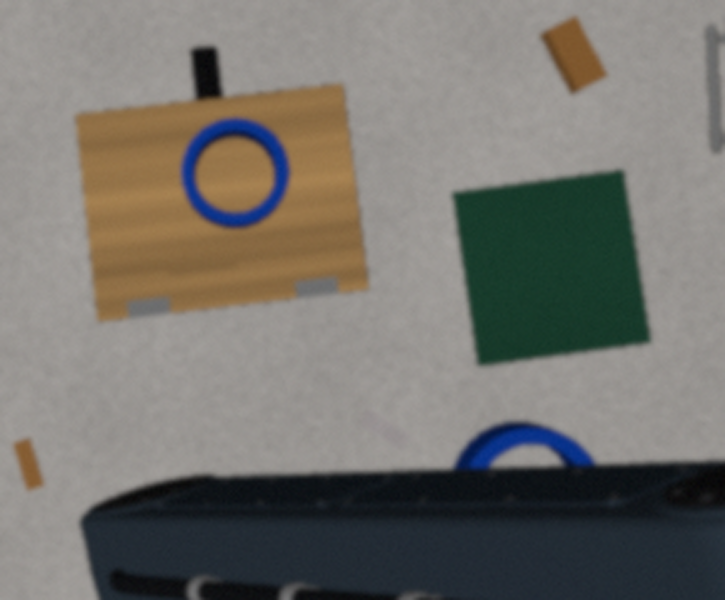

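The crop confirms it. The roll on the lid at (324,230) measures about 96 mm across, matching the 100 mm given. The one at (440,345) is over 120 mm, so it is the look-alike. The lid measures 200 x 260 mm with its centre at (0.506, 0.003), and the tab lies along +6.2°. I'll align the tool with the chest and travel to the roll's right wall.

Emit:
send_rows --commands "45 0 0 0 1;45 0 0 0 1;45 0 0 0 1;45 0 0 0 1;45 0 0 0 0.46;45 0.667 -0.968 0 0;45 0.667 -0.968 0 0;45 0.667 -0.968 0 0;45 0.667 -0.968 0 0;45 0.667 -0.968 0 0;45 0.667 -0.968 0 0;45 0.667 -0.968 0 0;45 0.667 -0.968 0 0;45 0.667 -0.968 0 0;45 0.667 -0.968 0 0;45 0.667 -0.968 0 0;45 0.667 -0.968 0 0;45 0.667 -0.968 0 0;45 0.667 -0.968 0 0;45 0.667 -0.968 0 0" --grip_force 40

```text
t: 1.77
tcp_pos: [0.4224, -0.2591, 0.2391]
tool_rot: [0.999, 0.054, -0.0, -0.0]
force: [0.4, -0.5, -0.1]
finger_gap: 0.527
gripper_force: 0.0
```

Emit:
send_rows --commands "45 0.667 -0.968 0 0;45 0.667 -0.968 0 0;45 0.667 -0.968 0 0;45 0.667 -0.968 0 0;45 0.667 -0.968 0 0;45 0.667 -0.968 0 0;45 0.667 -0.968 0 0;45 0 0 0 0;45 0 0 0 0"

```text
t: 2.52
tcp_pos: [0.5004, -0.1146, 0.239]
tool_rot: [0.998, 0.056, -0.0, -0.0]
force: [0.5, -0.6, 0.2]
finger_gap: 0.524
gripper_force: 0.0
```

```bash
python3 - <<'E'
from h import *
from station import readout,cams
d=cams.snapshot('wrist');cv2.imwrite('pics/w1.png',d['pixels'][:,:,::-1])
for c in blobs(d,(105,120,40),(130,255,255),500):
    p=cast(d,c[:,0],.148)[:,:2].astype(np.float32);(x,y),(w,h),a=cv2.minAreaRect(p);print(c[:,0].mean(0),cv2.minEnclosingCircle(p),(x,y,w,h))
s=readout.sense();print(s['tcp_pos'],d['eye'])
E
```

```text
[474.51912568 436.79781421] ((0.35397589206695557, -0.2590343952178955), 0.0497526079416275) (0.350286066532135, -0.2554660439491272, 0.09928129613399506, 0.020112622529268265)
[176.44787645 176.56563707] ((0.5318766832351685, -0.011663258075714111), 0.05345550552010536) (0.5297792553901672, -0.009290937334299088, 0.09831930696964264, 0.10052793473005295)
[ 0.50012526 -0.1153503   0.23899921] [ 0.56552937 -0.10614111  0.37355784]
```

View pics/w1.png

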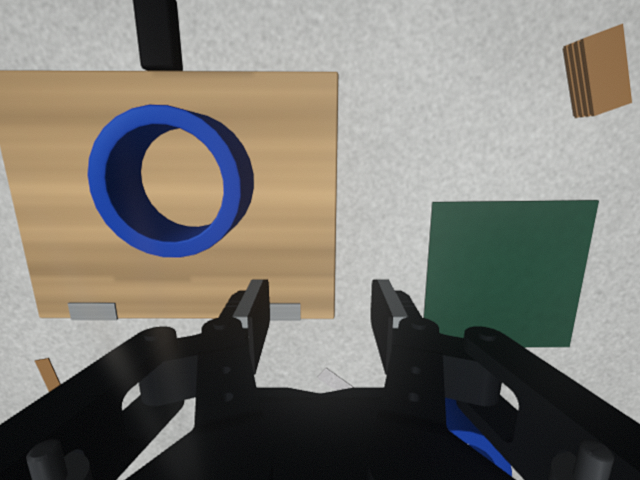

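The wrist view shows the roll with its centre near (165,181), which agrees with the top view at about (0.529,-0.009). The lid, tab and mat (515,275) are clear. I'll go over the right wall, descend and pinch.

Emit:
send_rows --commands "45 0.668 -0.977 0 0;45 0.668 -0.977 0 0;45 0.668 -0.977 0 0;45 0 0 0 0;45 0 0 0 0;45 0 0 0.9 0;45 0 0 0.9 0;45 0 0 0.9 0;45 0 0 0.9 0;45 0 0 0.9 0;45 0 0 0.9 0;45 0 0 0.5 0;45 0 0 0 0;45 0 0 0 0"

```text
t: 3.73
tcp_pos: [0.5335, -0.0539, 0.1211]
tool_rot: [0.999, 0.054, -0.001, -0.0]
force: [-0.2, 0.0, 0.8]
finger_gap: 0.524
gripper_force: 0.0
```

Emit:
send_rows --commands "5 0 0 0 0;5 0 0 0 0;5 0 0 0 0;5 0 0 0 0;5 0 0 0 0;5 0 0 0 0;5 0 0 0 0;5 0 0 0 0" --grip_force 40

```text
t: 4.4
tcp_pos: [0.5346, -0.0532, 0.1225]
tool_rot: [0.999, 0.054, 0.001, 0.001]
force: [-0.4, -0.5, 6.4]
finger_gap: 0.137
gripper_force: 38.0
```

Gripped, with an opening of about 11.7 mm. Lifting gently, then a wrist look.

Emit:
send_rows --commands "5 0 0 -0.2 0;5 0 0 -0.4 0;5 0 0 -0.6 0;5 0 0 -0.8 0;5 0 0 -0.8 0;5 0 0 -0.8 0;5 0 0 -0.6 0;5 0 0 -0.3 0;5 0 0 0 0;5 0 0 0 0"

```text
t: 5.23
tcp_pos: [0.5336, -0.0527, 0.2113]
tool_rot: [0.999, 0.054, -0.0, -0.0]
force: [-0.1, -0.3, -1.3]
finger_gap: 0.136
gripper_force: 38.2
```

```bash
python3 - <<'E'
from h import *
from station import readout,cams
s=readout.sense();print(s['tcp_pos'],s['force'],s['finger_gap'],s['gripper_force'])
d=cams.snapshot('wrist');e=cams.snapshot('side')
cv2.imwrite('pics/ws2.png',np.hstack([cv2.resize(d['pixels'],(400,300)),e['pixels'][100:400,160:560]])[:,:,::-1])
z=s['tcp_pos'][2]+.028
for c in blobs(d,(105,120,40),(130,255,255),2000):
    p=cast(d,c[:,0],z)[:,:2].astype(np.float32);print(c[:,0].mean(0),cv2.minEnclosingCircle(p),cv2.minAreaRect(p))
E
```

```text
[ 0.53364482 -0.05274607  0.21129532] [-0.07898331 -0.30299108 -1.34006436] 0.1360122742728357 38.167025908478536
[218.36671924 279.48343849] ((0.5372642278671265, -0.008634047582745552), 0.05134851485490799) ((0.546351969242096, -0.008232105523347855), (0.07509344071149826, 0.09625493735074997), 4.193516731262207)
```

View pics/ws2.png

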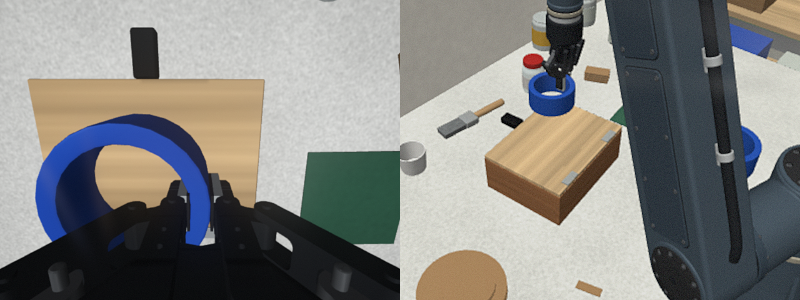

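The roll is held level by its right wall and clear of the lid. Carrying it over to the mat.

Emit:
send_rows --commands "5 -0.1 0.262 0 0;5 -0.236 0.612 0 0;5 -0.337 0.875 0 0;5 -0.337 0.875 0 0;5 -0.337 0.875 0 0;5 -0.337 0.875 0 0;5 -0.337 0.875 0 0;5 -0.337 0.875 0 0;5 -0.337 0.875 0 0;5 -0.337 0.875 0 0;5 -0.337 0.875 0 0;5 -0.337 0.875 0 0;5 -0.337 0.875 0 0;5 -0.337 0.875 0 0;5 -0.337 0.875 0 0;5 -0.337 0.875 0 0;5 -0.337 0.875 0 0;5 -0.337 0.875 0 0;5 -0.236 0.612 0 0;5 -0.1 0.262 0 0"

```text
t: 7.0
tcp_pos: [0.4466, -0.3812, 0.2106]
tool_rot: [0.999, 0.053, -0.0, 0.0]
force: [-0.2, -0.0, -1.3]
finger_gap: 0.136
gripper_force: 38.3
```

Emit:
send_rows --commands "5 0 0 0 0;5 0 0 0.4 0;5 0 0 0.8 0;5 0 0 0.9 0;5 0 0 0.9 0;5 0 0 0.9 0;5 0 0 0.9 0;5 0 0 0.9 0;5 0 0 0.8 0;5 0 0 0.6 0;5 0 0 0.3 0;5 0 0 0 0;5 0 0 0 0"

```text
t: 8.08
tcp_pos: [0.4477, -0.3788, 0.0633]
tool_rot: [0.999, 0.054, 0.0, -0.0]
force: [0.1, -0.2, -0.7]
finger_gap: 0.137
gripper_force: 38.3
```

Emit:
send_rows --commands "5 0 0 0.4 0;5 0 0 0.4 0;5 0 0 0.4 0;5 0 0 0.3 0;5 0 0 0.1 0;5 0 0 0 0;5 0 0 0 0"

```text
t: 8.67
tcp_pos: [0.4474, -0.3791, 0.0311]
tool_rot: [0.999, 0.054, -0.0, -0.0]
force: [0.5, 0.4, -1.5]
finger_gap: 0.136
gripper_force: 38.3
```

Emit:
send_rows --commands "5 0 0 0.1 0;5 0 0 0.1 0;5 0 0 0 0;5 0 0 0 0"

```text
t: 9.0
tcp_pos: [0.4474, -0.3791, 0.0273]
tool_rot: [0.999, 0.054, -0.0, -0.0]
force: [0.6, -0.7, -1.7]
finger_gap: 0.131
gripper_force: 38.3
```

Emit:
send_rows --commands "5 0 0 0.08 0;5 0 0 0.08 0;5 0 0 0 0;5 0 0 0 0"

```text
t: 9.33
tcp_pos: [0.4476, -0.3794, 0.026]
tool_rot: [0.999, 0.054, 0.0, 0.0]
force: [-1.4, 1.3, 10.3]
finger_gap: 0.137
gripper_force: 39.5
```

Contact at 10 N. Releasing.

Emit:
send_rows --commands "14 0 0 -0.05 0;20 0 0 0 0;28 0 0 0 0;36 0 0 0 0;45 0 0 0 0;45 0 0 0 0;45 0 0 0 0;45 0 0 0 0"

```text
t: 10.0
tcp_pos: [0.4474, -0.3791, 0.025]
tool_rot: [0.999, 0.054, -0.0, -0.0]
force: [0.3, -0.4, -0.7]
finger_gap: 0.526
gripper_force: 0.0
```

Emit:
send_rows --commands "45 0 0 -0.3 0;45 0 0 -0.6 0;45 0 0 -0.9 0;45 0 0 -0.9 0;45 0 0 -0.9 0;45 0 0 -0.9 0;45 0 0 -0.9 0;45 0 0 -0.9 0;45 0 0 -0.9 0;45 0 0 -0.9 0;45 0 0 -0.6 0;45 0 0 -0.3 0"

```text
t: 11.0
tcp_pos: [0.4481, -0.3799, 0.2084]
tool_rot: [0.999, 0.054, 0.001, 0.002]
force: [0.0, -0.7, -0.1]
finger_gap: 0.529
gripper_force: 0.0
```

```bash
python3 - <<'E'
from h import *
from station import readout,cams
s=readout.sense();print(s['tcp_pos'],s['force'],s['finger_gap'],s['t'])
d=cams.snapshot('wrist');e=cams.snapshot('top')
cv2.imwrite('pics/ws3.png',np.hstack([cv2.resize(d['pixels'],(400,300)),e['pixels'][120:420,200:600]])[:,:,::-1])
for n,f in(('w',d),('t',e)):
  for c in blobs(f,(105,120,40),(130,255,255),800):
    p=cast(f,c[:,0],.052)[:,:2].astype(np.float32);print(n,c[:,0].mean(0),cv2.minEnclosingCircle(p),cv2.minAreaRect(p))
E
```

```text
[ 0.44812074 -0.37988765  0.20838413] [ 0.01367857 -0.74897748 -0.11781243] 0.5292720990646236 11.0
w [165.112 438.504] ((0.20595470070838928, -0.24068337678909302), 0.04175255820155144) ((0.2029997557401657, -0.2447742372751236), (0.02216915600001812, 0.08243609219789505), 54.158447265625)
w [269.04294479 221.09202454] ((0.44454365968704224, -0.3361651599407196), 0.05154389888048172) ((0.4436315596103668, -0.3349422812461853), (0.09945781528949738, 0.09932590276002884), 17.547378540039062)
t [454.11764706 265.80672269] ((0.44472983479499817, -0.33301350474357605), 0.05575515329837799) ((0.4431200921535492, -0.33261388540267944), (0.10715248435735703, 0.10086113214492798), 70.94042205810547)
```

View pics/ws3.png

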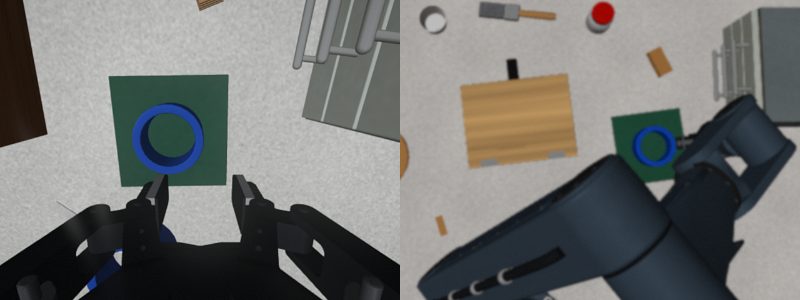

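The roll lies flat at the mat's centre, within about 3 mm (wrist crop (168,137), centre about (0.443,-0.335)), and the lid is still closed. Next, the tab.

Emit:
send_rows --commands "60 0.572 -0.937 0 0;60 0.572 -0.937 0 0;60 0.572 -0.937 0 0;60 0.572 -0.937 0 0;60 0.572 -0.937 0 0;60 0.572 -0.937 0 0;60 0.572 -0.937 0 0;60 0.572 -0.937 0 0;60 0.572 -0.937 0 0;60 0.572 -0.937 0 0;60 0.572 -0.937 0 0;60 0.572 -0.937 0 0;60 0.572 -0.937 0 0;60 0.572 -0.937 0 0;60 0.572 -0.937 0 0;60 0.572 -0.937 0 0;60 0.572 -0.937 0 0;60 0.572 -0.937 0 0;60 0.572 -0.937 0 0;60 0.572 -0.937 0 0"

```text
t: 12.77
tcp_pos: [0.6338, 0.0194, 0.2039]
tool_rot: [0.999, 0.054, -0.001, -0.0]
force: [-0.0, -0.6, 0.1]
finger_gap: 0.705
gripper_force: 0.0
```

Emit:
send_rows --commands "60 0 0 0 0;60 0 0 0 0"

```text
t: 12.93
tcp_pos: [0.6337, 0.0192, 0.204]
tool_rot: [0.998, 0.055, -0.001, -0.0]
force: [0.8, 0.2, -0.3]
finger_gap: 0.704
gripper_force: 0.0
```

```bash
python3 - <<'E'
from h import *
from station import readout,cams
s=readout.sense();print(s['tcp_pos'],s['tool_rot'],s['force'],s['finger_gap'],s['t'])
d=cams.snapshot('wrist');cv2.imwrite('pics/w4.png',d['pixels'][:,:,::-1])
print(d['intrinsics'].tolist(),d['eye'],d['rotation'])
K=d['intrinsics'];r=R.from_quat(d['rotation'])
for p in([.630,.0168,.104],[.4064,-.0075,.1]):
    q=K@r.inv().apply(np.array(p)-d['eye']);print(p,q[:2]/q[2])
E
```

```text
[0.63373515 0.01924437 0.20396868] [ 9.98468118e-01  5.53186343e-02 -1.12414243e-03 -4.20522737e-05] [ 0.75830821  0.23135735 -0.27864573] 0.7040223923281064 12.9333
[[344.14646551000936, 0.0, 319.85433862830956], [0.0, 344.14646551000936, 238.07731749017103], [0.0, 0.0, 1.0]] [0.69906434 0.02765948 0.33844861] [ 0.73859274 -0.66115739 -0.08794377  0.0980692 ]
[0.63, 0.0168, 0.104] [324.40177156 246.78759634]
[0.4064, -0.0075, 0.1] [322.909761   487.10335102]
```

View pics/w4.png

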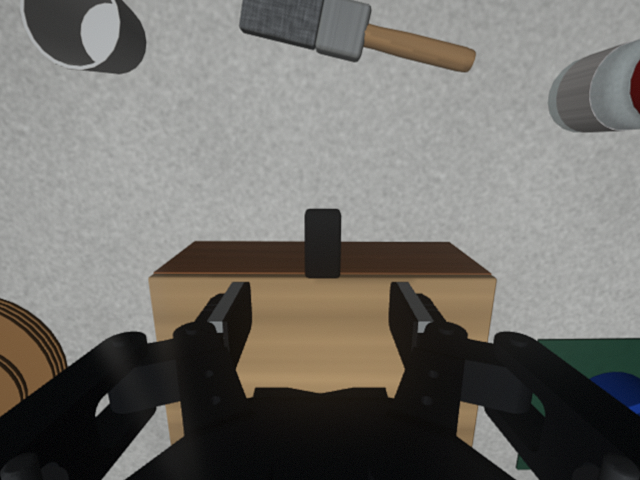

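The tab at (323,243) is centred between the pads and matches the prediction (324,247). Descending and pinching.

Emit:
send_rows --commands "60 0 0.1 0.5 0;60 0 0 0.9 0;60 0 0 0.9 0;60 0 0 0.9 0;60 0 0 0.9 0;60 0 0 0.9 0;60 0 0 0.7 0;60 0 0 0.3 0;60 0 0 0 0;60 0 0 0 0"

```text
t: 13.82
tcp_pos: [0.6343, 0.0154, 0.0849]
tool_rot: [0.999, 0.054, -0.0, -0.0]
force: [1.7, 0.2, -0.4]
finger_gap: 0.705
gripper_force: 0.0
```

Emit:
send_rows --commands "15 0 0 0 0;15 0 0 0 0;15 0 0 0 0;15 0 0 0 0;15 0 0 0 0;15 0 0 0 0;15 0 0 0 0;15 0 0 0 0" --grip_force 35

```text
t: 14.48
tcp_pos: [0.6351, 0.0177, 0.0866]
tool_rot: [0.999, 0.054, 0.001, -0.001]
force: [-0.4, 5.1, 5.6]
finger_gap: 0.298
gripper_force: 37.7
```

```bash
python3 -c "
import numpy as np
t=np.radians(np.arange(0,61,3));x=.23*np.cos(t)-.006*np.sin(t);z=.23*np.sin(t)+.006*np.cos(t)
print(';'.join('15 %.2f 0 %.2f 0'%(a,b) for a,b in zip(np.diff(x)/.02,-np.diff(z)/.02)))"
```

```text
15 -0.03 0 -0.60 0;15 -0.06 0 -0.60 0;15 -0.09 0 -0.59 0;15 -0.13 0 -0.59 0;15 -0.16 0 -0.58 0;15 -0.19 0 -0.57 0;15 -0.22 0 -0.56 0;15 -0.24 0 -0.55 0;15 -0.27 0 -0.54 0;15 -0.30 0 -0.52 0;15 -0.33 0 -0.51 0;15 -0.35 0 -0.49 0;15 -0.38 0 -0.47 0;15 -0.40 0 -0.45 0;15 -0.43 0 -0.43 0;15 -0.45 0 -0.40 0;15 -0.47 0 -0.38 0;15 -0.49 0 -0.35 0;15 -0.51 0 -0.33 0;15 -0.52 0 -0.30 0
```

Emit:
send_rows --commands "15 -0.03 0 -0.6 0;15 -0.06 0 -0.6 0;15 -0.09 0 -0.59 0;15 -0.13 0 -0.59 0;15 -0.16 0 -0.58 0;15 0 0 0 0"

```text
t: 14.98
tcp_pos: [0.6246, 0.0166, 0.146]
tool_rot: [0.999, 0.054, 0.0, -0.001]
force: [0.1, 4.6, -3.0]
finger_gap: 0.3
gripper_force: 36.2
```

Emit:
send_rows --commands "15 -0.19 0 -0.57 0;15 -0.22 0 -0.56 0;15 -0.24 0 -0.55 0;15 -0.27 0 -0.54 0;15 -0.3 0 -0.52 0;15 -0.33 0 -0.51 0;15 -0.35 0 -0.49 0;15 0 0 0 0"

```text
t: 15.65
tcp_pos: [0.5856, 0.0124, 0.2203]
tool_rot: [0.999, 0.054, -0.001, -0.001]
force: [0.3, 5.1, -3.8]
finger_gap: 0.301
gripper_force: 36.8
```

Emit:
send_rows --commands "15 -0.38 0 -0.47 0;15 -0.4 0 -0.45 0;15 -0.43 0 -0.43 0;15 -0.45 0 -0.4 0;15 -0.47 0 -0.38 0;15 -0.49 0 -0.35 0;15 -0.51 0 -0.33 0;15 -0.52 0 -0.3 0;15 0 0 0 0;15 0 0 0 0;15 0 0 0 0;15 0 0 0 0"

```text
t: 16.65
tcp_pos: [0.5133, 0.0046, 0.2812]
tool_rot: [0.999, 0.054, -0.001, -0.001]
force: [-0.8, 6.3, -0.8]
finger_gap: 0.291
gripper_force: 40.7
```

```bash
python3 - <<'E'
from h import *
from station import readout,cams
e=cams.snapshot('side');f=cams.snapshot('top');s=readout.sense();print(s['tcp_pos'],s['force'],s['finger_gap'],s['gripper_force'],s['t'],abs(s['qd']).max())
p=s['tcp_pos'];x=(p[0]-.4064)*.9942+(p[1]+.0075)*.108;z=p[2]+.011-.09
print('angle',np.degrees(np.arctan2(z,x)-np.arctan2(.006,.23)),np.hypot(x,z))
cv2.imwrite('pics/s5.png',np.hstack([e['pixels'][80:380,160:560],f['pixels'][120:420,200:600]])[:,:,::-1])
E
```

```text
[0.51335141 0.00457029 0.28121695] [-0.03405525  5.70257765 -0.35914494] 0.29752535000271674 40.66298425197601 16.75 0.0012856038586370332
angle 60.48048536603921 0.2290784117466341
```

View pics/s5.png

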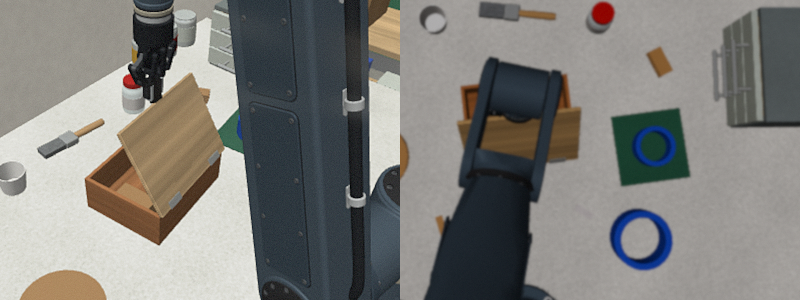

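The lid stands open at about 60.5° in the grip (side crop (170,145)), nothing is moving, and the roll is still centred on the mat (top crop (655,146)). Handing in.

```bash
python3 -c "
from station import sign_off
print(sign_off())"
```

```text
the job is handed in; nothing more can be done
None
```

I set the blue roll of tape down flat within about 3 mm of the middle of the green mat, and the gripper is holding the lid open by its tab at about 60°; the job is handed in, but no verdict came back.

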